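# Level the soaking-dish shelf and hold the foot pressed

### The job

The shelf under the kidney dish stands askew. First slide the grey slip cap all the way off the spirit level, then push the levelling foot's head down so that it engages, turn it until the bubble sits centred between the two black marks, and finish while still holding the head and pressing it down, with the bubble centred. Do not force the head, and leave the things standing around undisturbed.

Things in the scene. Friction and masses are not known exactly. Their poses are not given: they have to be found in the camera images.
- stand: Fixed steel base plate of the levelling stand, 160 (x) x 275 (y) x 8 mm; origin on the worktop below the shelf's middle. All its parts share its axes when level. Aluminium shelf 156 x 200 mm, top 55 mm above the worktop, hinged at its +y end. A steel kidney dish fixed on it fills x -20 to +68, y -98 to +98 mm, up to 90 mm above the worktop. Levelling foot at x 0, y -135 mm.
- foot: The levelling foot: upright steel spindle, 12 mm across, in the stand; its origin is on its axis, 8 mm above the worktop. It turns only when the head is pressed onto it (toothed clutch, about 0.2 rad of play). Turned clockwise seen from above it raises the -y end of the shelf, counter-clockwise it lowers it. One radian moves the bubble about 7 mm.
- head: Grey plastic head of the levelling foot: round flange, 56 mm across, 8 mm thick, with an upright bar on it 44 mm long (x), 14 mm thick (y), 29 mm high. Origin on the axis at the flange's underside, 90 mm above the worktop when up (flange top 98, bar top 127 mm). While up it turns freely without effect; let go, it springs up. So it works in strokes: press, turn, let rise, turn back, press.
- head_grip (a point): Middle of the bar of the head, on its turning axis, 15 mm above the flange's top, 113 mm above the worktop when up. x along the bar, y across it, z up. Pressed about 8 mm down (about 9 N, mostly spring) the teeth of its clutch mesh and turn the spindle; each further mm takes 3 N more. Landing on a tooth it feels stiff from 2 mm on and drops in as it is turned.
- cover_tab (a point): Middle of the tab on the slip cap that hides the spirit level. Tab 24 mm (x) x 12 mm (y) x 18 mm high, its top 9 mm above this point; the cap below it is 40 mm (x) x 68 mm (y), its top face 9 mm below this point. About 90 mm above the worktop. y points along the slide, to the open side.
- cover (a joint): Travel of the slip cap in m: 0 = over the level, 0.072 = fully off, towards the stand's +y; held by friction of 2.5 N.
- vial_mid (a point): Centre of the spirit level's vial, half-way between its two black marks (21 mm apart). The glass vial is 52 mm long and 14 mm across, along the stand's y at the shelf's -x edge.
- bubble_mid (a point): Centre of the bubble, a white oval 16 mm long, in the glass vial.
- bubble (a joint): Position of the bubble along the vial in m: 0 = centred between the marks, positive towards the stand's +y (hinged) end, that is when the -y end is too low; stops near +-0.018. It follows the tilt within about 0.5 s.
- bur_block: Loose block with rotary bits, 36 x 92 x 51 mm, on the worktop in front of the stand; origin under its centre. Bystander.
- cup: Loose small white waisted cup, 42 mm wide, 32 mm high, on the worktop behind the stand; origin under its centre. Bystander.
- dropper: Loose brown dropper bottle, 33 mm wide, 102 mm high, on the worktop behind the stand; origin under its centre. Bystander.

How it is judged:
On the way, in this order (a step that is already met when the one before it is completed fails the run):
1. the slip cap is off the spirit level, the head not yet pressed (value of joint cover above 0.064 m and height (world z) of head above 0.088 m), for 0.2 s.
2. the head is held and pressed down (height (world z) of head below 0.087 m and contact force between the fingers and head above 1 N), for 0.2 s.
3. the bubble is centred while the head is held and pressed down (all of step 2 and value of joint bubble between -0.0025 and 0.0025 m), for 0.3 s.
At the end, for the whole second after the job is handed in: The slip cap is off the level (at least 64 of 72 mm), the bubble stays within 2.5 mm of the middle between its marks, and the fingers still hold the head and keep it pressed down by 3 mm or more against its spring (all of step 3 and value of joint cover above 0.064 m); the arm keeps its last pose, push and grip.
It fails at once if the head is forced (more than 40 N on the spindle) (contact force between head and foot above 40 N).
It fails at once if a bystander is moved more than 30 mm (distance of any of bur_block, cup, dropper from where it was at the start of the episode above 0.03 m).
It also fails if it takes over 64 s, if anything falls off the work surface, if the arm or the gripper's body presses on something with over 40 N, if the wrist force passes 120 N, or if a joint passes its speed limit or range.

### The arm

A 6-joint arm with a two-finger parallel gripper is mounted at the origin on a cart in front of the work surface, level with it; the furniture and walls round the work are solid. World frame = base frame: x ahead of the robot, y to its left, z up, the work surface at z = 0. Lengths are in m, angles in rad, forces in N, time in s.
With the tool pointing down it reaches from about 0.375 to 0.9 m from the base axis. Payload 3.1 kg.
Tool frame: the origin (TCP) lies midway between the tips of the shut fingers; the grasp point (between the pads) lies 19 mm behind it; x points along the fingers, y is the direction in which the jaws open and shut, and the axes are right-handed (so a half turn about x gives the same grasp; the last joint's range is limited). The gripper opens to 87 mm and grips with 3 to 60 N. Pads are 19 mm wide; open, the fingers measure 117 mm over their backs; the gripper's body (75 mm by 190 mm) begins 51 mm behind the grasp point.
Start: joints at [-1.52, 0.527, 1.433, -0, 1.181, -0.178], TCP at [0.142, -0.609, 0.223] pointing down, gripper open.
Joint ranges: [-3.08, 3.08], [-0.75, 2.2], [0.22, 2.44], [-1.43, 4.57], [0, 2.65], [-2.85, 2.85]. Speed limits (rad/s): [2.79, 2.79, 3.14, 3.14, 3.14, 3.14].

### API

Orientations are given as a unit quaternion [x, y, z, w].
In Python, from rig import get_obs, imaging, robot gives the robot as it stands.
- The arm moves only by the shell command python3 -m inch 'ROWS' [FORCE]. ROWS is JSON, a list of rows, each a list of 3 entries, a list of its own where there are three numbers: the finger opening in mm, from 0 to 87, then the shift along the tool's x, y, z in mm, then the turn, a rotation vector about the tool's x, y, z in degrees. In form: [[grip, [dx, dy, dz], [wx, wy, wz]], ...]. A call has 1 to 12 rows; each row shifts and turns the pose as measured when the row begins, along the tool's axes as they then stand; what a row does not reach is not made up. A row lasts 1/8 s, in which the tool goes at most 62.5 mm and 10.7 degrees, less where a joint would pass 70% of its speed; a pose out of reach is approached as far as the arm can. A call with a gripper value outside its range is refused whole. The fingers move at their own pace and stop on an object; FORCE is the grip in N (left out, the last holds). Time passes only in rows, so rows that do not move let the fingers close. It gives the time, the measured TCP pose, the force and the opening at its end, in the units of the state.
- get_obs(): the state, without advancing time (a new reading comes with each control period).
- imaging.camera(name): name is "scene" or "top" or "wrist"; returns the picture (400x640x3 uint8, red, green, blue); there is no depth.
- imaging.camera_params(name): a dict with "camera_matrix" (3x3 intrinsics, pixels), "xyz" and "rotation" of the camera in the world. Camera axes: x right, y down, z forward; pixel columns grow to the right and rows downward; lengths in m; the calibration is good to about 2 mm. A picture is of the moment at which its call begins: read the wrist's pose just before it. camera_params takes no time and is no camera call; for the wrist camera it gives the pose at the moment of the call.
- robot.hand_in(): hands the job in, once; it reports no verdict.
Trained networks look in the newest picture that a camera, given by its name, has taken for a name from the list of things; names that differ only in an ending like _2 or _b are one class to them, and where a whole thing is asked for, a point or a joint stands for the part that bears it (a point fixed in the world has none). Each returns a list of dicts, best first, with "confidence" (0 to 1); they miss things now and then, are a little off and sometimes report something else, mostly with a low value. They report only what shows in the picture. A call takes as long as a camera call.
- imaging.cut_out(camera, target): "pixels" (400x640 bool, what is visible of it) and "box" ([centre column, centre row, width, height] in pixels, round what is visible of it).
- imaging.tip_of(camera, target): "pixel" ([column, row] in pixels: a listed point, or the origin of a listed thing).
The state is a dict: "time": time; "q": joint angles; "joint_velocities": joint speeds; "joint_torque": joint torques, N m; "position": TCP position; "tool_rot": TCP orientation; "ft_force": force on the tool from outside, world axes, zero at the start; "moment": the same for the moment, N m; "grip_width": finger opening in m.
Only numpy, scipy, OpenCV 4.12 (cv2) and the standard library are available. Lean on these libraries where they do the work, as an engineer would, in place of code of your own. Each camera call takes 0.05 s, during which the arm holds its last target. There are 200 camera calls.

## Working session

There is one attempt and no reset: what is moved stays moved. The work goes in short steps, Python scripts to look and compute and a shell command to move; the robot and the scene stay as the last step left them, time stands still between calls to the robot, and variables do not carry over. Pictures are saved under pics/ and viewed, about 8 in all and at most 12, crops included, and the job is handed in when it is done.

```bash
mkdir -p pics; ls; cat > h.py <<'E'
import numpy as np, cv2
from rig import get_obs, imaging, robot
from scipy.spatial.transform import Rotation as R
def ray(cam,px):
    p=imaging.camera_params(cam);K=np.array(p["camera_matrix"]);Rm=np.array(p["rotation"])
    if Rm.shape!=(3,3): Rm=R.from_quat(Rm.ravel()).as_matrix()
    d=Rm@np.linalg.inv(K)@np.array([px[0],px[1],1.]);return np.array(p["xyz"]),d
def atz(cam,px,z):
    o,d=ray(cam,px);return o+d*(z-o[2])/d[2]
def tri(c1,p1,c2,p2):
    o1,d1=ray(c1,p1);o2,d2=ray(c2,p2);A=np.c_[d1,-d2];s=np.linalg.lstsq(A,o2-o1,rcond=None)[0]
    a,b=o1+d1*s[0],o2+d2*s[1];return (a+b)/2,np.linalg.norm(a-b)
E
python3 - <<'E'
from h import *
o=get_obs();print(o)
ims=[imaging.camera(c) for c in("scene","top")]
for c,i in zip(("scene","top"),ims): cv2.imwrite(f"pics/{c}0.png",i[...,::-1])
pt={}
for t in ["head_grip","cover_tab","head","stand","foot","vial_mid","bur_block","cup","dropper"]:
    for c in("scene","top"):
        r=imaging.tip_of(c,t); pt[c,t]=r[0]["pixel"] if r else None
        print(t,c,[(np.round(x["pixel"],1),round(x["confidence"],2)) for x in r[:2]])
    if pt["scene",t] is not None and pt["top",t] is not None: print("   ",*tri("scene",pt["scene",t],"top",pt["top",t]))
E
```

```text
pics
{'time': 0.0, 'q': array([-1.51947261e+00,  5.28446378e-01,  1.43391644e+00,  4.47331803e-05,
        1.18139044e+00, -1.78491767e-01]), 'joint_velocities': array([-0.00107489,  0.00148692, -0.00100512,  0.00023858, -0.0010468 ,
       -0.00030196]), 'joint_torque': array([-8.31371781e-04, -4.40036488e+01, -1.76589185e+01,  6.32309332e-02,
        5.81434497e-02, -1.55640550e-04]), 'position': array([ 0.14238147, -0.60780947,  0.2215793 ]), 'tool_rot': array([ 0.70250709,  0.08182874, -0.70238082,  0.08030591]), 'ft_force': array([ 0.14338459, -0.29276597, -0.76255209]), 'moment': array([-0.00532146, -0.01957374, -0.00089248]), 'grip_width': 0.08706560542257387}
head_grip scene [(array([304.3, 220.7]), 0.94)]
head_grip top [(array([369. , 245.6]), 0.74)]
    [ 0.52105262 -0.03071411  0.11111714] 0.0056697846474033555
cover_tab scene [(array([253.7, 217.5]), 0.67)]
cover_tab top [(array([321.4, 262.9]), 0.7)]
    [0.48566849 0.06535557 0.08750364] 0.004683717422997594
head scene [(array([305.3, 235.9]), 0.56)]
head top [(array([368.4, 247.3]), 0.93), (array([304.1, 231.3]), 0.49)
[... 244 characters left out ...]
.4]), 0.76), (array([251.7, 220. ]), 0.16)]
foot top []
vial_mid scene [(array([250.3, 232.1]), 0.98)]
vial_mid top [(array([320.5, 264.2]), 0.78)]
    [0.48179342 0.06777091 0.0606743 ] 0.0006905215459021389
bur_block scene [(array([209.4, 254.7]), 0.8)]
bur_block top [(array([291.7, 283. ]), 0.84)]
    [4.36850945e-01 1.33400478e-01 2.41427573e-04] 0.006909963585738322
cup scene [(array([346.4, 243.1]), 0.69)]
cup top [(array([329.1, 185.1]), 0.71)]
    [ 0.6711449   0.04670309 -0.00744209] 0.004777171683537007
dropper scene [(array([326. , 227.2]), 0.93)]
dropper top [(array([304.5, 183.4]), 0.76), (array([367.7, 245.9]), 0.51)]
    [0.67012068 0.10651621 0.00204397] 0.0010488986120152505
```

```bash
python3 - <<'E'
from h import *
a=cv2.imread("pics/scene0.png")[130:330,150:400];b=cv2.imread("pics/top0.png")[140:320,240:440]
cv2.imwrite("pics/s1.png",cv2.resize(a,None,fx=3,fy=3,interpolation=cv2.INTER_CUBIC));cv2.imwrite("pics/t1.png",cv2.resize(b,None,fx=3.3,fy=3.3,interpolation=cv2.INTER_CUBIC))
E
```

```text
(no output)
```

View pics/s1.png

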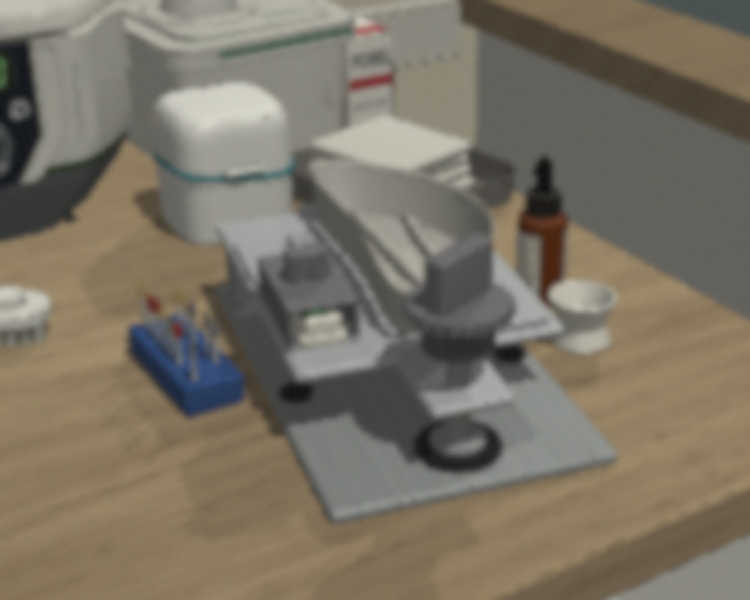

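View pics/t1.png

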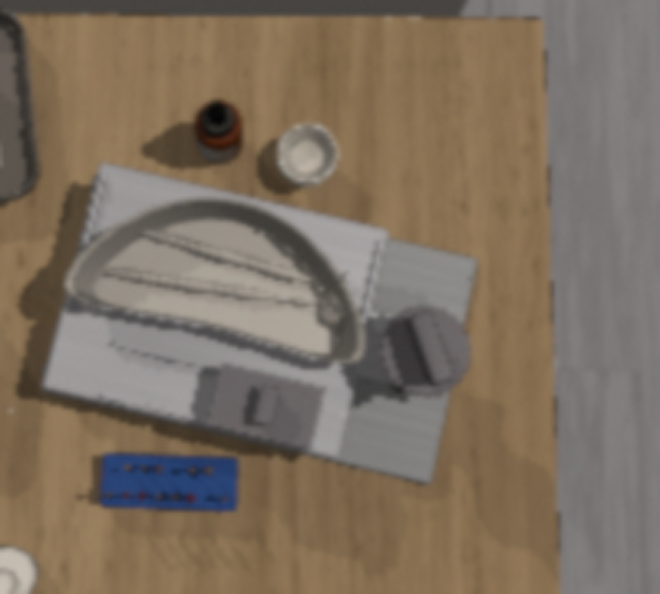

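Scene: stand is yawed about -13.5°, with the cap at (260,400) and the head at (430,350) in the top crop. The bar points along roughly +30° in world. The networks' points agree with the picture.

```bash
cat >> h.py <<'E'
def rem(pos,jaw=None):
    """remaining shift in tool axes [mm] and rotation vector [deg] to TCP pos, tool down, jaw dir angle (deg, world, mod 180)"""
    o=get_obs();T=R.from_quat(o["tool_rot"]);M=T.as_matrix()
    if jaw is None: rv=None
    else:
        best=None
        for k in(0,180):
            a=np.radians(jaw+k);x=np.array([0,0,-1.]);y=np.array([np.cos(a),np.sin(a),0]);D=R.from_matrix(np.c_[x,y,np.cross(x,y)])
            v=np.degrees((T.inv()*D).as_rotvec())
            print("  opt rot",np.round(v,1),"-> q6 ~",round(o["q"][5]+np.radians(v[0]),2),"or",round(o["q"][5]-np.radians(v[0]),2))
    print("t",o["time"],"pos",np.round(o["position"],4),"q6",round(o["q"][5],3),"jawdeg",round(np.degrees(np.arctan2(M[1,1],M[0,1])),1),"F",np.round(o["ft_force"],1),"Mz",np.round(o["moment"],2),"w",round(o["grip_width"],4))
    print("shift tool mm",np.round(M.T@(np.array(pos)-o["position"])*1e3,1))
E
python3 - <<'E'
from h import *
rem([0.45,-0.3,0.22],-13.5+90)
rem([0.486,0.065,0.2],-13.5+90)
E
```

```text
opt rot [-153.3   -0.    -0. ] -> q6 ~ -2.85 or 2.5
  opt rot [26.7 -0.   0. ] -> q6 ~ 0.29 or -0.64
t 1.0 pos [ 0.1424 -0.6085  0.2225] q6 -0.179 jawdeg -76.8 F [ 0.4 -0.1 -0. ] Mz [-0.01  0.01  0.  ] w 0.0868
shift tool mm [   2.6 -230.3 -369.8]
  opt rot [-153.3   -0.    -0. ] -> q6 ~ -2.85 or 2.5
  opt rot [26.7 -0.   0. ] -> q6 ~ 0.29 or -0.64
t 1.0 pos [ 0.1424 -0.6085  0.2225] q6 -0.179 jawdeg -76.8 F [ 0.4 -0.1 -0. ] Mz [-0.01  0.01  0.  ] w 0.0868
shift tool mm [  22.6 -577.6 -488. ]
```

```bash
python3 -m inch '[[60,[0,-29,-46],[0,0,0]],[60,[0,-29,-46],[0,0,0]],[60,[0,-29,-46],[0,0,0]],[60,[0,-29,-46],[0,0,0]],[60,[0,-29,-46],[0,0,0]],[60,[0,-29,-46],[0,0,0]],[60,[0,-29,-46],[0,0,0]],[60,[0,-29,-46],[0,0,0]],[60,[0,-50,-17],[0,0,0]],[60,[0,-50,-17],[0,0,0]],[60,[0,-50,-17],[0,0,0]]]'; python3 - <<'E'
from h import *
rem([0.486,0.065,0.2],-13.5+90)
E
```

```text
time: 2.38
position: [0.4765, -0.1356, 0.2219]
tool_rot: [0.705, 0.074, -0.7, 0.082]
ft_force: [0.3, 0.1, -0.2]
grip_width: 0.06
  opt rot [-153.8    0.8   -0.6] -> q6 ~ -1.83 or 3.54
  opt rot [26.2 -0.5 -0.6] -> q6 ~ 1.31 or 0.4
t 2.375 pos [ 0.4765 -0.1356  0.2219] q6 0.853 jawdeg -77.3 F [ 0.3  0.1 -0.2] Mz [-0.   -0.02 -0.03] w 0.06
shift tool mm [  20.  -193.9  -53.1]
```

```bash
python3 -m inch '[[40,[5,-48,-13],[0,0,0]],[40,[5,-48,-13],[0,0,0]],[40,[5,-48,-13],[0,0,0]],[40,[5,-40,-13],[0,0,0]],[40,[0,0,0],[9,0,0]],[40,[0,0,0],[9,0,0]],[40,[0,0,0],[8,0,0]],[40,[0,0,0],[0,0,0]]]'; python3 - <<'E'
from h import *
rem([0.486,0.065,0.2],-13.5+90)
w=imaging.camera("wrist");cv2.imwrite("pics/w1.png",w[...,::-1])
for t,z in [("cover_tab",.088),("head_grip",.112),("vial_mid",.06)]:
    for c in("wrist","scene","top"):
        if t=="cover_tab" and c!="wrist": imaging.camera(c)
        r=imaging.tip_of(c,t)
        for x in r[:2]: print(t,c,np.round(x["pixel"],1),round(x["confidence"],2),np.round(atz(c,x["pixel"],z),4))
E
```

```text
time: 3.38
position: [0.4881, 0.066, 0.201]
tool_rot: [0.707, -0.087, -0.697, -0.081]
ft_force: [-0.2, -0.7, 0.2]
grip_width: 0.0398
  opt rot [179.9  -0.7   1.4] -> q6 ~ 4.87 or -1.41
  opt rot [-0.1 -0.9 -0.4] -> q6 ~ 1.73 or 1.73
t 3.375 pos [0.4881 0.066  0.201 ] q6 1.728 jawdeg -103.6 F [-0.2 -0.7  0.2] Mz [ 0.04  0.04 -0.02] w 0.0398
shift tool mm [1.  1.5 1.8]
cover_tab wrist [297.  19.] 0.74 [0.6346 0.0464 0.088 ]
cover_tab wrist [316.6 204.3] 0.72 [0.4815 0.0673 0.088 ]
cover_tab scene [252.1 219.5] 0.62 [0.4815 0.0582 0.088 ]
head_grip wrist [423.7 142.1] 0.77 [ 0.5179 -0.0302  0.112 ]
head_grip scene [302.9 219. ] 0.63 [ 0.5244 -0.0269  0.112 ]
vial_mid wrist [314.6 202.4] 0.74 [0.4763 0.0705 0.06  ]
vial_mid scene [249.5 230.7] 0.71 [0.484  0.0741 0.06  ]
vial_mid top [329.9 189.5] 0.62 [0.6444 0.0484 0.06  ]
```

View pics/w1.png

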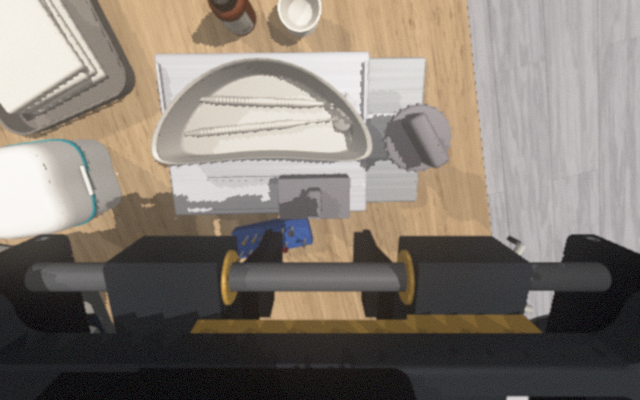

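```bash
python3 -m inch '[[40,[40,0,5],[0,0,0]],[40,[40,0,0],[0,0,0]],[40,[25,0,0],[0,0,0]],[40,[8,0,0],[0,0,0]],[5,[2,0,0],[0,0,0]],[5,[0,0,0],[0,0,0]],[5,[0,0,0],[0,0,0]],[5,[0,0,0],[0,0,0]],[5,[0,0,0],[0,0,0]]]' 12; python3 - <<'E'
from h import *
rem([0.4835+.072*.233,0.067+.07,0.087],-13.5+90)
E
```

```text
time: 5.1
position: [0.4898, 0.0681, 0.0863]
tool_rot: [0.711, -0.086, -0.693, -0.083]
ft_force: [0.6, -1.6, -5.3]
grip_width: 0.012
  opt rot [ 1.797e+02 -1.000e-01  2.400e+00] -> q6 ~ 4.87 or -1.4
  opt rot [-0.3 -1.5 -0.1] -> q6 ~ 1.73 or 1.74
t 5.1 pos [0.4898 0.0681 0.0863] q6 1.734 jawdeg -103.8 F [ 0.6 -1.6 -5.3] Mz [-0.27 -0.04  0.1 ] w 0.012
shift tool mm [ -0.9 -69.4   6.2]
```

```bash
python3 -m inch '[[5,[0,-11,0],[0,0,0]],[5,[0,-12,0],[0,0,0]],[5,[0,-12,0],[0,0,0]],[5,[0,-12,0],[0,0,0]],[5,[0,-12,0],[0,0,0]],[5,[0,-10,0],[0,0,0]],[5,[0,-4,0],[0,0,0]],[5,[0,0,0],[0,0,0]]]'; python3 - <<'E'
from h import *
rem([0.4898+.072*.233,0.068+.07,0.087],-13.5+90)
E
```

```text
time: 6.1
position: [0.5058, 0.1384, 0.0878]
tool_rot: [0.71, -0.088, -0.695, -0.075]
ft_force: [-0.6, -3.4, 1.1]
grip_width: 0.0118
  opt rot [-179.7    1.3   -2.2] -> q6 ~ -1.24 or 5.03
  opt rot [ 0.3 -1.4 -0.9] -> q6 ~ 1.9 or 1.89
t 6.1 pos [0.5058 0.1384 0.0878] q6 1.893 jawdeg -103.3 F [-0.6 -3.4  1.1] Mz [-0.25  0.21  0.  ] w 0.0118
shift tool mm [ 0.8  0.2 -0.9]
```

```bash
python3 -m inch '[[5,[0,-2,0],[0,0,0]],[30,[0,0,0],[0,0,0]],[30,[0,0,0],[0,0,0]],[30,[-40,0,0],[0,0,0]],[30,[-55,0,0],[0,0,0]],[40,[-25,50,0],[0,0,0]],[40,[0,50,15],[0,-1.4,-1]],[40,[0,40,15],[0,0,0]],[40,[0,0,0],[0,0,0]],[40,[0,0,0],[0,0,0]]]'; python3 - <<'E'
from h import *
rem([0.521,-0.031,0.2],-13.5+90)
w=imaging.camera("wrist");cv2.imwrite("pics/w2.png",w[...,::-1]);cv2.imwrite("pics/w2c.png",cv2.resize(w[:260,100:520,::-1],None,fx=1.9,fy=1.9))
imaging.camera("scene");imaging.camera("top")
for t,z in [("cover_tab",.088),("head_grip",.112),("head",.09),("vial_mid",.06),("bubble_mid",.06)]:
    for c in("wrist","scene","top"):
        r=imaging.tip_of(c,t)
        for x in r[:2]: print(t,c,np.round(x["pixel"],1),round(x["confidence"],2),np.round(atz(c,x["pixel"],z),4))
E
```

```text
time: 7.35
position: [0.4488, 0.0143, 0.2131]
tool_rot: [0.708, -0.079, -0.697, -0.084]
ft_force: [-0.1, -0.2, 0.6]
grip_width: 0.0401
  opt rot [-179.7   -0.7   -1.2] -> q6 ~ -1.56 or 4.71
  opt rot [ 0.3 -0.8  0.5] -> q6 ~ 1.58 or 1.57
t 7.35 pos [0.4488 0.0143 0.2131] q6 1.572 jawdeg -103.2 F [-0.1 -0.2  0.6] Mz [ 0.02  0.04 -0.03] w 0.0401
shift tool mm [ 14.   27.7 -80.5]
cover_tab wrist [177.7 172.6] 0.97 [0.4981 0.1393 0.088 ]
cover_tab top [285.2 253.3] 0.91 [0.5025 0.1417 0.088 ]
head_grip wrist [353.  105.1] 0.82 [ 0.5198 -0.0312  0.112 ]
head_grip scene [306.4 220.7] 0.72 [ 0.5255 -0.0348  0.112 ]
head_grip top [369.4 243.6] 0.59 [ 0.5226 -0.03    0.112 ]
head wrist [348.8 109.2] 0.69 [ 0.5173 -0.0296  0.09  ]
head scene [303.  234.4] 0.85 [ 0.5199 -0.0342  0.09  ]
head top [369.7 243. ] 0.9 [ 0.5254 -0.0335  0.09  ]
vial_mid wrist [258.1 170.4] 0.57 [0.4792 0.0705 0.06  ]
vial_mid scene [251.7 231. ] 0.57 [0.4866 0.0711 0.06  ]
bubble_mid wrist [246.4 166.7] 0.42 [0.4856 0.081  0.06  ]
```

View pics/w2c.png

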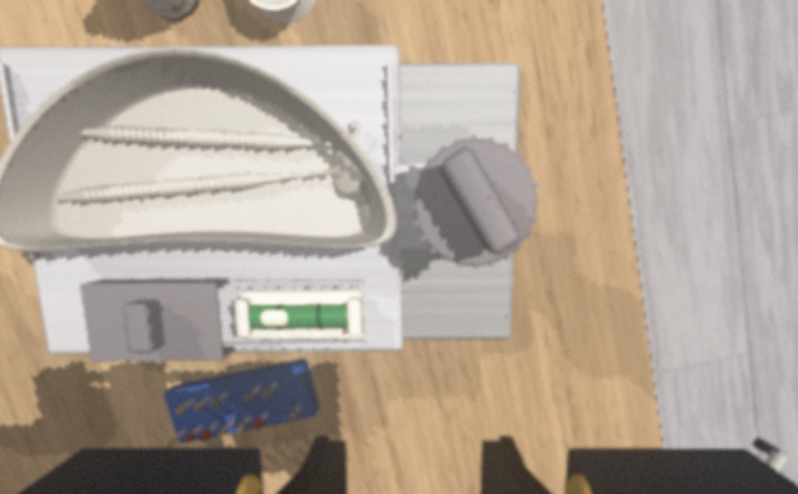

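Bubble sits at crop (274,317), about 12 mm to the hinged side. The vial's centre is near (298,317), so the head needs about 1.7 rad clockwise. The cap is fully off, and the bar runs from (457,157) to (500,243).

```bash
python3 - <<'E'
from h import *
f=lambda c,r,z: atz("wrist",[100+c/1.9,r/1.9],z)
a,b=f(457,157,.127),f(500,243,.127);print("bar",a,b,np.linalg.norm(a-b),np.degrees(np.arctan2(*(a-b)[1::-1])),(a+b)/2)
print("flange",f(476,201,.098),f(415,201,.098)-f(537,201,.098))
print("vial ctr",f(298,317,.06),"bub",f(274,317,.06),np.linalg.norm(f(298,317,.06)-f(274,317,.06)), np.linalg.norm(f(250,317,.06)-f(347,317,.06)))
o,d=ray("wrist",[320,200]);print(o,d,get_obs()["position"])
bar=np.degrees(np.arctan2(*(a-b)[1::-1]))
rem([0.52,-0.031,0.2],bar+90)
E
```

```text
bar [ 0.53743403 -0.02442892  0.127     ] [ 0.50083943 -0.0347062   0.127     ] 0.03801034809717055 15.686945998242335 [ 0.51913673 -0.02956756  0.127     ]
flange [ 0.51964201 -0.03129145  0.098     ] [0.01251654 0.05359639 0.        ]
vial ctr [0.48307801 0.0706012  0.06      ] bub [0.48601441 0.08326339 0.06      ] 0.012998209921771264 0.05251614736449668
[ 0.51644687 -0.00370066  0.37626842] [-0.25143746  0.05815621 -0.96616218] [0.44782851 0.0138578  0.21288264]
  opt rot [151.1   0.3   1. ] -> q6 ~ 4.21 or -1.07
  opt rot [-28.9  -0.8   0.2] -> q6 ~ 1.07 or 2.07
t 8.25 pos [0.4478 0.0139 0.2129] q6 1.571 jawdeg -103.2 F [0.6 0.7 0.1] Mz [0.1  0.05 0.02] w 0.0402
shift tool mm [ 13.6  27.3 -80.3]
```

```bash
python3 -m inch '[[60,[0,10,-30],[-10,0,0]],[60,[0,0,-35],[-10,0,0]],[60,[0,0,0],[-10.5,0,0]],[60,[0,0,0],[-10.5,0,0]],[60,[0,0,0],[-10.5,0,0]],[60,[0,0,0],[-10.5,0,0]],[60,[0,0,0],[-10.5,0,0]],[60,[0,0,0],[-10.5,0,0]],[60,[0,0,0],[-10.5,0,0]],[60,[0,0,0],[-10.5,0,0]],[60,[0,0,0],[-10.5,0,0]],[60,[0,0,0],[-10.5,0,0]]]' && python3 -m inch '[[60,[0,0,0],[-10.5,0,0]],[60,[0,0,0],[-10.5,0,0]],[60,[0,0,0],[-10.5,0,0]],[60,[0,0,0],[-10.5,0,0]],[60,[0,0,0],[-10.5,0,0]],[60,[0,0,0],[-10.5,0,0]],[60,[0,0,0],[-10.5,0,0]],[60,[0,0,0],[-8,0,0]],[60,[0,0,0],[0,0,0]]]'; python3 - <<'E'
from h import *
rem([0.5195,-0.031,0.16],105.7)
E
```

```text
time: 9.75
position: [0.5112, -0.0057, 0.2129]
tool_rot: [0.384, 0.594, -0.376, 0.599]
ft_force: [-0.0, 0.6, -0.2]
grip_width: 0.0601
time: 10.88
position: [0.5108, -0.0061, 0.2124]
tool_rot: [-0.112, 0.694, 0.114, 0.702]
ft_force: [-0.3, 0.2, -0.5]
grip_width: 0.0598
  opt rot [ 2.7  0.7 -0.1] -> q6 ~ -2.09 or -2.18
  opt rot [-177.3    0.2    1.1] -> q6 ~ -5.23 or 0.96
t 10.875 pos [ 0.5108 -0.0061  0.2124] q6 -2.131 jawdeg 108.4 F [-0.3  0.2 -0.5] Mz [ 0.17 -0.13  0.  ] w 0.0598
shift tool mm [ 52.4 -26.5  -0.3]
```

```bash
python3 -m inch '[[60,[15,-20,0],[2.7,0.7,0]],[60,[15,-7,0],[0,0,0]],[60,[10,0,0],[0,0,0]],[60,[0,0,0],[0,0,0]]]'; python3 - <<'E'
from h import *
rem([0.5195,-0.031,0.16],105.7)
w=imaging.camera("wrist");cv2.imwrite("pics/w3.png",w[...,::-1])
for t,z in [("head_grip",.112),("vial_mid",.06),("bubble_mid",.06)]:
        for x in imaging.tip_of("wrist",t)[:2]: print(t,np.round(x["pixel"],1),round(x["confidence"],2),np.round(atz("wrist",x["pixel"],z),4))
E
```

```text
time: 11.38
position: [0.5194, -0.0342, 0.1684]
tool_rot: [-0.092, 0.702, 0.094, 0.7]
ft_force: [0.8, -0.5, 0.6]
grip_width: 0.0598
  opt rot [-0.6 -0.2 -0.2] -> q6 ~ -2.13 or -2.11
  opt rot [179.4  -0.2   0.2] -> q6 ~ 1.01 or -5.25
t 11.375 pos [ 0.5194 -0.0342  0.1684] q6 -2.117 jawdeg 105.1 F [ 0.8 -0.5  0.6] Mz [ 0.1  -0.18 -0.04] w 0.0598
shift tool mm [8.4 3.  1. ]
head_grip [320.4 219.5] 0.78 [ 0.5222 -0.0309  0.112 ]
vial_mid [441.2 196.5] 0.83 [0.4899 0.0747 0.06  ]
bubble_mid [454.4 199. ] 0.46 [0.4893 0.0873 0.06  ]
```

View pics/w3.png

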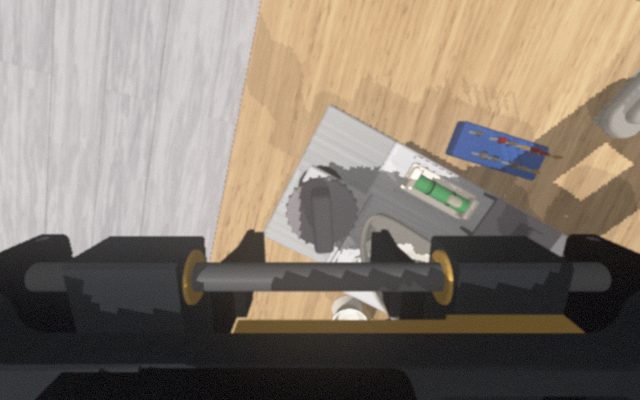

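```bash
python3 -m inch '[[40,[20,2,1],[0,0,0]],[40,[25,0,0],[0,0,0]],[40,[14,0,0],[0,0,0]],[40,[5,0,0],[0,0,0]],[10,[0,0,0],[0,0,0]],[10,[0,0,0],[0,0,0]],[10,[0,0,0],[0,0,0]],[10,[0,0,0],[0,0,0]]]' 40; python3 - <<'E'
from h import *
rem([0.5195,-0.031,0.102],105.7)
E
```

```text
time: 12.58
position: [0.5242, -0.0295, 0.109]
tool_rot: [-0.093, 0.697, 0.093, 0.705]
ft_force: [0.4, 6.6, -3.3]
grip_width: 0.0139
  opt rot [-0.6  0.6  0. ] -> q6 ~ -2.12 or -2.1
  opt rot [ 1.794e+02  1.000e-01 -9.000e-01] -> q6 ~ 1.02 or -5.24
t 12.575 pos [ 0.5242 -0.0295  0.109 ] q6 -2.112 jawdeg 105.1 F [ 0.4  6.6 -3.3] Mz [ 1.21 -0.27  0.04] w 0.0139
shift tool mm [ 6.9 -0.2 -5. ]
```

```bash
python3 -m inch '[[30,[0,0,0],[0,0,0]],[30,[0,0,0],[0,0,0]],[30,[6,0,-3],[-0.6,0.6,0]],[30,[2,0,0],[0,0,0]],[30,[0,0,0],[0,0,0]]]'; python3 - <<'E'
from h import *
rem([0.521,-0.031,0.100],105.7)
E
```

```text
time: 13.2
position: [0.5218, -0.031, 0.1011]
tool_rot: [-0.098, 0.7, 0.097, 0.701]
ft_force: [0.4, 0.2, 0.5]
grip_width: 0.0297
  opt rot [0.1 0.  0.1] -> q6 ~ -2.12 or -2.12
  opt rot [-179.9   -0.2    0. ] -> q6 ~ -5.26 or 1.02
t 13.2 pos [ 0.5218 -0.031   0.1011] q6 -2.117 jawdeg 105.8 F [0.4 0.2 0.5] Mz [ 0.16 -0.11 -0.01] w 0.0297
shift tool mm [ 1.1  0.2 -0.7]
```

Close, then press in small steps watching force.

```bash
python3 -m inch '[[10,[0,0,0],[0,0,0]],[10,[0,0,0],[0,0,0]],[10,[0,0,0],[0,0,0]],[10,[0,0,0],[0,0,0]]]' 40; python3 -m inch '[[10,[2,0,0],[0,0,0]],[10,[2,0,0],[0,0,0]]]'; python3 -m inch '[[10,[2,0,0],[0,0,0]],[10,[1.5,0,0],[0,0,0]]]'
```

```text
time: 13.7
position: [0.5214, -0.03, 0.1011]
tool_rot: [-0.097, 0.7, 0.097, 0.7]
ft_force: [-0.5, -0.2, -0.1]
grip_width: 0.0135
time: 13.95
position: [0.5214, -0.0301, 0.0973]
tool_rot: [-0.098, 0.7, 0.097, 0.701]
ft_force: [0.0, 1.9, 2.5]
grip_width: 0.0136
time: 14.2
position: [0.5214, -0.0301, 0.0939]
tool_rot: [-0.097, 0.7, 0.097, 0.701]
ft_force: [-0.6, 1.0, 6.5]
grip_width: 0.014
```

```bash
python3 -m inch '[[10,[1.5,0,0],[0,0,0]],[10,[1,0,0],[0,0,0]]]'; python3 -m inch '[[10,[0.3,0,0],[5,0,0]],[10,[0.3,0,0],[5,0,0]],[10,[0.3,0,0],[5,0,0]],[10,[0,0,0],[5,0,0]]]'; python3 - <<'E'
from h import *
rem([0.5214,-0.030,0.091],105.7)
E
```

```text
time: 14.45
position: [0.5214, -0.0301, 0.0923]
tool_rot: [-0.098, 0.7, 0.097, 0.701]
ft_force: [-2.4, 1.6, 9.0]
grip_width: 0.0133
time: 14.95
position: [0.5215, -0.0304, 0.0937]
tool_rot: [0.029, 0.706, -0.03, 0.707]
ft_force: [-2.5, 1.6, 4.7]
grip_width: 0.0136
  opt rot [-20.5   0.1   0.1] -> q6 ~ -2.11 or -1.4
  opt rot [ 1.595e+02  2.000e-01 -1.000e-01] -> q6 ~ 1.03 or -4.54
t 14.95 pos [ 0.5215 -0.0304  0.0937] q6 -1.757 jawdeg 85.2 F [-2.5  1.6  4.7] Mz [0.37 0.13 0.07] w 0.0136
shift tool mm [ 2.7  0.4 -0.1]
```

```bash
python3 -m inch '[[10,[2,0,0],[0,0,0]],[10,[1.5,0,0],[0,0,0]]]'; python3 -m inch '[[10,[0.8,0,0],[5,0,0]],[10,[0.8,0,0],[5,0,0]],[10,[0.8,0,0],[5,0,0]]]'; python3 - <<'E'
from h import *
rem([0.5214,-0.030,0.091],105.7)
E
```

```text
time: 15.2
position: [0.5215, -0.0304, 0.0916]
tool_rot: [0.029, 0.706, -0.03, 0.707]
ft_force: [-1.9, 1.7, 11.1]
grip_width: 0.0135
time: 15.58
position: [0.5214, -0.0306, 0.092]
tool_rot: [0.123, 0.695, -0.125, 0.697]
ft_force: [-2.3, 1.6, 10.4]
grip_width: 0.0138
  opt rot [-35.9   0.2   0.2] -> q6 ~ -2.11 or -0.86
  opt rot [144.1   0.2  -0.2] -> q6 ~ 1.03 or -4.0
t 15.575 pos [ 0.5214 -0.0306  0.092 ] q6 -1.487 jawdeg 69.8 F [-2.3  1.6 10.4] Mz [0.41 0.27 0.01] w 0.0138
shift tool mm [ 1.   0.5 -0.2]
```

```bash
cat >> h.py <<'E'
def bub():
    yv=np.array([.233,.972])
    for c in("wrist","scene"):
        im=imaging.camera(c);cv2.imwrite(f"pics/b_{c}_{get_obs()['time']:.2f}.png",im[...,::-1])
        P={}
        for t in("vial_mid","bubble_mid"):
            r=imaging.tip_of(c,t)
            if r: P[t]=atz(c,r[0]["pixel"],.06);print(c,t,np.round(r[0]["pixel"],1),round(r[0]["confidence"],2),np.round(P[t],4))
        if len(P)==2: print("  bubble mm",round(float((P["bubble_mid"]-P["vial_mid"])[:2]@yv)*1e3,1))
E
python3 - <<'E'
from h import *
bub()
import glob
w=cv2.imread(glob.glob("pics/b_wrist_*")[-1]);s=cv2.imread(glob.glob("pics/b_scene_*")[-1])
cv2.imwrite("pics/v1.png",np.vstack([w[60:300,300:640],cv2.resize(s[180:270,190:317],(340,241))]))
E
```

```text
wrist vial_mid [458.2 125.7] 0.87 [0.4885 0.0725 0.06  ]
wrist bubble_mid [474.4 118.9] 0.8 [0.4878 0.0826 0.06  ]
  bubble mm 9.6
scene vial_mid [252.5 230.9] 0.62 [0.4879 0.0707 0.06  ]
```

View pics/v1.png

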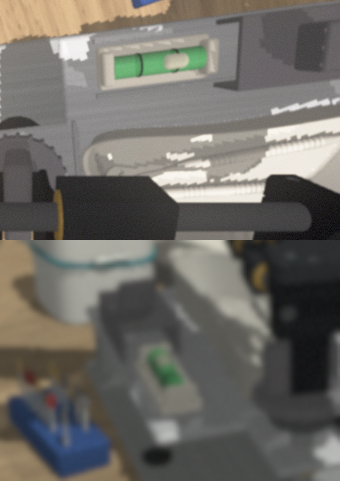

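Wrist view shows the bubble at crop (178,60) and the near mark at (139,65), so it is still about +10 mm and has started moving. Keep turning.

```bash
python3 -m inch '[[10,[0.9,0,0],[6,0,0]],[10,[0.9,0,0],[6,0,0]],[10,[0.9,0,0],[6,0,0]],[10,[0.9,0,0],[6,0,0]]]';python3 -m inch '[[10,[0.9,0,0],[6,0,0]],[10,[0.9,0,0],[6,0,0]],[10,[0.9,0,0],[6,0,0]],[10,[0.9,0,0],[6,0,0]]]'; python3 - <<'E'
from h import *
rem([0.5214,-0.030,0.091],105.7)
bub()
E
```

```text
time: 16.38
position: [0.5212, -0.0309, 0.092]
tool_rot: [0.268, 0.652, -0.27, 0.656]
ft_force: [-2.5, 2.1, 9.5]
grip_width: 0.0133
time: 16.88
position: [0.5209, -0.0311, 0.092]
tool_rot: [0.402, 0.579, -0.404, 0.583]
ft_force: [-2.4, 1.6, 9.5]
grip_width: 0.0137
  opt rot [-85.2   0.4   0.2] -> q6 ~ -2.11 or 0.86
  opt rot [94.8  0.2 -0.4] -> q6 ~ 1.03 or -2.28
t 16.875 pos [ 0.5209 -0.0311  0.092 ] q6 -0.626 jawdeg 20.5 F [-2.4  1.6  9.5] Mz [0.41 0.42 0.03] w 0.0137
shift tool mm [ 1.   0.8 -0.9]
wrist vial_mid [324.   52.6] 0.75 [0.4864 0.0699 0.06  ]
wrist bubble_mid [328.   45.7] 0.93 [0.4871 0.074  0.06  ]
  bubble mm 4.2
scene vial_mid [251.8 233.6] 0.56 [0.4822 0.0626 0.06  ]
```

```bash
python3 -m inch '[[10,[0.9,0,0],[6,0,0]],[10,[0.9,0,0],[6,0,0]],[10,[0.9,0,0],[6,0,0]],[10,[0.9,0,0],[6,0,0]],[10,[0.9,0,0],[0,0,0]],[10,[0.6,0,0],[0,0,0]],[10,[0.6,0,0],[0,0,0]],[10,[0.6,0,0],[0,0,0]]]'; python3 - <<'E'
from h import *
rem([0.5214,-0.030,0.091],105.7)
bub()
import glob
w=cv2.imread(sorted(glob.glob("pics/b_wrist_*"))[-1])
cv2.imwrite("pics/v2.png",cv2.resize(w[0:130,220:420],None,fx=4,fy=4,interpolation=cv2.INTER_CUBIC))
E
```

```text
time: 18.18
position: [0.5206, -0.0311, 0.0926]
tool_rot: [-0.517, -0.479, 0.517, -0.485]
ft_force: [-1.9, 1.8, 8.4]
grip_width: 0.0133
  opt rot [-1.097e+02  5.000e-01  1.000e-01] -> q6 ~ -2.11 or 1.72
  opt rot [70.3  0.1 -0.5] -> q6 ~ 1.03 or -1.42
t 18.175 pos [ 0.5206 -0.0311  0.0926] q6 -0.197 jawdeg -4.0 F [-1.9  1.8  8.4] Mz [ 0.4   0.34 -0.05] w 0.0133
shift tool mm [ 1.6  0.8 -1.2]
wrist vial_mid [241.5  68.8] 0.72 [0.483  0.0696 0.06  ]
wrist bubble_mid [242.9  66.3] 0.77 [0.484  0.0709 0.06  ]
  bubble mm 1.5
scene bubble_mid [210.1 253.5] 0.47 [0.3975 0.0389 0.06  ]
```

View pics/v2.png

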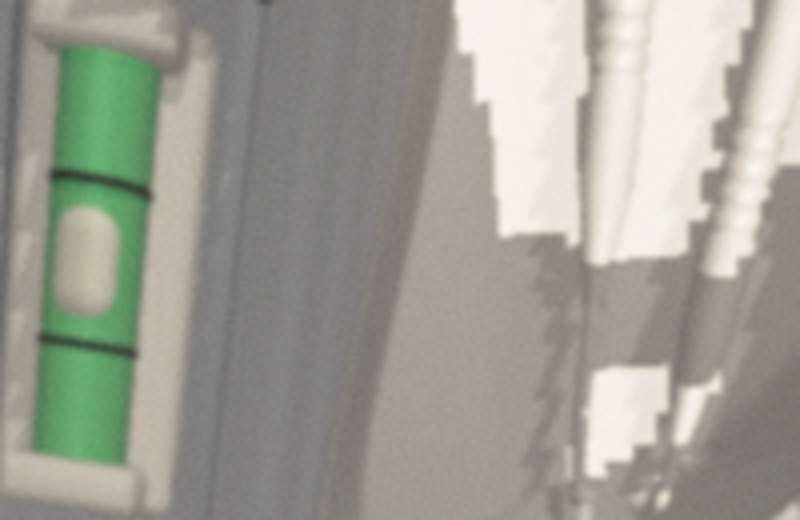

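The bubble spans rows 207–317 and the marks sit at about 180 and 342 in its column. That puts it centred within about 0.5 mm. The network's +1.5 mm ignores the height difference between bubble and vial axis. I'll press slightly more, let it settle and recheck.

```bash
python3 -m inch '[[10,[1.2,0,0],[1,0,0]],[10,[0.8,0,0],[0,0,0]],[10,[0.8,0,0],[0,0,0]],[10,[0.8,0,0],[0,0,0]],[10,[0.8,0,0],[0,0,0]],[10,[0.8,0,0],[0,0,0]]]'; python3 - <<'E'
from h import *
rem([0.5214,-0.030,0.091],105.7)
bub()
import glob
w=cv2.imread(sorted(glob.glob("pics/b_wrist_*"))[-1])
cv2.imwrite("pics/v3.png",cv2.resize(w[0:130,200:300],None,fx=4,fy=4,interpolation=cv2.INTER_CUBIC))
E
```

```text
time: 19.23
position: [0.5205, -0.0311, 0.0922]
tool_rot: [0.521, 0.475, -0.521, 0.481]
ft_force: [-2.0, 1.6, 8.7]
grip_width: 0.0137
  opt rot [-1.107e+02  6.000e-01  1.000e-01] -> q6 ~ -2.11 or 1.75
  opt rot [69.3  0.1 -0.5] -> q6 ~ 1.03 or -1.39
t 19.225 pos [ 0.5205 -0.0311  0.0922] q6 -0.179 jawdeg -5.0 F [-2.   1.6  8.7] Mz [0.38 0.39 0.02] w 0.0137
shift tool mm [ 1.2  0.8 -1.2]
wrist vial_mid [235.   69.8] 0.77 [0.481 0.07  0.06 ]
wrist bubble_mid [242.5  68.2] 0.58 [0.4855 0.0705 0.06  ]
  bubble mm 1.5
scene vial_mid [248.2 228.3] 0.93 [0.4864 0.0833 0.06  ]
scene bubble_mid [249.7 225.3] 0.5 [0.4939 0.092  0.06  ]
  bubble mm 10.3
```

View pics/v3.png

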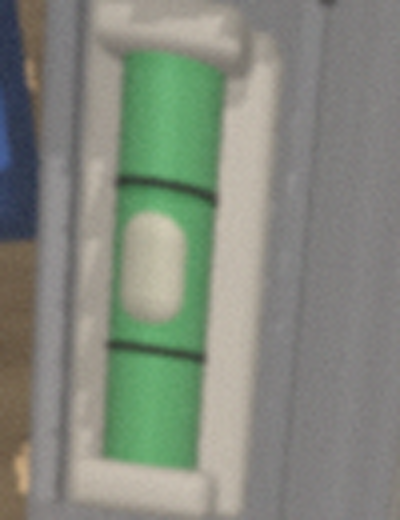

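The bubble's centre is at row 267 and the marks' midpoint at 266.5, so it is centred, steady, held and pressed. Handing in.

```bash
python3 - <<'E'
from h import *
rem([0.5214,-0.030,0.091])
print(robot.hand_in())
E
```

```text
t 19.525 pos [ 0.5205 -0.0311  0.0923] q6 -0.179 jawdeg -5.0 F [-1.4  1.8  8.6] Mz [0.47 0.36 0.01] w 0.0136
shift tool mm [ 1.3  0.8 -1.2]
the job is handed in; nothing more can be done
None
```

I slid the slip cap off, then gripped the head's bar, pressed it down and turned it about 110° clockwise in one stroke. I handed in at 19.5 s, still gripping and pressing; the hand-in gives no verdict.

**Last checks:**
- **Slip cap:** the gripper carried it 72 mm towards +y, and the wrist picture afterwards showed the whole vial uncovered.
- **Head:** the fingers were about 8.8 mm below where they gripped it, with about 8.6 N upward force, and the bar was held at a 13.6 mm opening. The upward force I read never went above about 11 N, though I read it only at the end of each move.
- **Bubble:** in the last wrist picture its centre was at row 267 and the midpoint of the marks at row 266.5, so about 0 mm off, possibly up to 0.5 mm.
- **Bystanders:** I felt no contact with the block, cup or bottle, but I did not measure their positions again at the end.

**Checks that disagreed:** the network's wrist reading put the bubble at +1.5 mm. That is still inside the 2.5 mm limit, and I think it comes from treating the bubble and the vial's axis as the same height. The scene camera's +10 mm reading conflicts with both. I set it aside because its bubble point had low confidence and the arm partly blocks that view.

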